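# Pack the muffin and hold the lidding lever level

### The arm

A 6-joint arm with a two-finger parallel gripper is mounted at the origin on the work surface. World frame = base frame: x ahead of the robot, y to its left, z up, the work surface at z = 0. Lengths are in m, angles in rad, forces in N, time in s.
With the tool pointing down it reaches from about 0.325 to 0.875 m from the base axis. Payload 4.4 kg.
Tool frame: the origin (TCP) lies at the very end of the fingers, on their centre line; the grasp point (between the pads) lies 19 mm behind it (bot.tcp_to_grasp is the distance from the TCP to the grasp point, in m); z points along the fingers, x is the direction in which the jaws open and shut, and the axes are right-handed (so a half turn about z gives the same grasp; the last joint's range is limited). The gripper opens to 85 mm and grips with 20 to 120 N. Pads are 22 mm wide; open, the fingers measure 114 mm over their backs; the gripper's body (76 mm by 85 mm) begins 54 mm behind the grasp point. The pads swing forward as they close: fully open they stand 13 mm farther back than shut.
Start: joints at [1.058, 0.207, 1.542, -0, 1.393, -0.15], TCP at [0.204, 0.538, 0.231] pointing down, gripper open.
Joint ranges: [-2.73, 2.73], [-0.86, 2.22], [0.23, 2.46], [-1.11, 4.25], [0.08, 2.63], [-2.82, 2.82]. Speed limits (rad/s): [2.79, 2.79, 3.14, 3.14, 3.14, 3.14].

### API

Orientations are given as a unit quaternion [w, x, y, z].
In Python, from station import readout, imaging, workorder, bot gives the robot as it stands. The module is installed in compiled form; this text tells all that it offers.
- The arm moves only by the tool apply_moves, never from a script. Its argument "motion" is text: rows parted by semicolons, each of 7 numbers parted by spaces: the shift along the tool's x, y, z in m, then the turn, a rotation vector about the tool's x, y, z in degrees, then the opening in per cent of the stroke, from 0 (shut) to 100 (fully open). In form: x y z rx ry rz claw; .... A call has exactly 10 rows; each row is the pose to reach, as a shift and turn from the pose measured when the call began, along the tool's axes at that moment; what a row does not reach only later rows make up. A row lasts 1/10 s, in which the tool goes at most 50 mm and 8.59 degrees, less where a joint would pass 70% of its speed; a pose out of reach is approached as far as the arm can. A call with a gripper value outside its range is refused whole. The fingers move at their own pace and stop on an object; the grip force is fixed at half the most. Time passes only in rows, so rows that repeat a pose let the fingers close, or fill a call up. It gives the time, the measured TCP pose, the force and the opening at its end, in the units of the state.
- readout.read_state(): the state, without advancing time (a new reading comes with each control period).
- imaging.grab_frame(name): name is "scene" or "top" or "wrist"; returns the picture (400x640x3 uint8, blue, green, red); there is no depth.
- imaging.calibration(name): a dict with "fov_y" (degrees; the focal length in pixels is half the picture's height over the tangent of half this angle, whatever the lens; pixels are square), "cx", "cy" (the principal point, pixels), "pose" (4x4, takes a point from camera to world coordinates). Camera axes: x right, y up, looking along -z (the intrinsics and any distortion apply to the point x, -y, -z); pixel columns grow to the right and rows downward; lengths in m; the calibration is good to about 2 mm. A picture is of the moment at which its call begins: read the wrist's pose just before it. calibration takes no time and is no camera call; for the wrist camera it gives the pose at the moment of the call.
- workorder.finish_job(): hands the job in, once; it reports no verdict.
The state is a dict: "time": time; "joint_positions": joint angles; "qd": joint speeds; "joint_efforts": joint torques, N m; "ee_pos": TCP position; "tcp_rot": TCP orientation; "ft_force": force on the tool from outside, world axes, zero at the start; "torque": the same for the moment, N m; "gripper_width": finger opening in m.
Only numpy, scipy, OpenCV 4.12 (cv2) and the standard library are available. Lean on these libraries where they do the work, as an engineer would, in place of code of your own. Each camera call takes 0.05 s, during which the arm holds its last target. There are 200 camera calls.

### The job

At the snack table, set the loose muffin gently and upright on the floor of the deep clear tub in the lidding press (do not drop it in) and let go of it. Then press the press's spring-loaded lever down with the fingers until it is level, which brings the lid level in the tub's mouth, and keep holding it there, not farther down: the program finishes while holding the lever level. Leave the drink cartons and the spray bottle where they are.

Things in the scene. Friction and masses are not known exactly. Their poses are not given: they have to be found in the camera images.
- muffin: Muffin in a paper case, loose, upright on the table, about 90 g (+-30 %). Round about its z axis; origin at the centre of its underside. The case tapers from 49 mm diameter at the bottom to 55 mm at 40 mm height; the domed top is at most 60 mm wide (46 mm up); 62 mm high in all. Rigid; grip across the case about 30 mm up. Six more muffins on a steel tray beside the robot are out of play.
- press: White lidding press fixed on the table, base 190 x 250 x 20 mm; origin at the centre of its underside, z up, x across it, y along it. Centred on it is a fixed deep clear tub, open upwards. The lid is hinged at its -y end, the lever at its +y end. A grey cover 55 mm high runs along the -x edge.
- tub_floor (a point): Centre of the tub's inner floor, 28 mm above the table. The tub is 126 mm wide inside at the floor and 148 mm at the rim, walls 3 mm.
- tub_rim (a point): Centre of the tub's mouth, at rim height, 102 mm above the table (74 mm above the tub's floor).
- lid_hinge (a point): Middle of the lid's hinge axis (parallel to the press's x), 128 mm above the table, at press y = -107 mm. The round lid, 134 mm wide, on an arm, stands upright here (20 mm deep towards the tub, up to 302 mm above the table). As the lever is pressed it swings down by itself in proportion and is level in the tub's mouth, 18 mm above the muffin, when the lever is level; it needs no touch.
- lever_hinge (a point): Middle of the lever's hinge axis (parallel to the press's x), 85 mm above the table, at press y = +107 mm. The lever runs from here towards the press's +y.
- paddle (a point): Centre of the upper face of the black paddle (75 mm across the press, 90 mm along the lever, 16 mm thick) at the lever's end, its middle 125 mm from the hinge; moves with the lever. Raised (at rest) it is about 178 mm above the table and 84 mm out from the hinge (the paddle's far edge 209 mm up); with the lever level, 96 mm above the table and 125 mm out.
- lever (a joint): Angle of the lever in rad: 0 raised at rest (its end 0.75 rad above level), growing as the paddle is pressed down, 0.75 level, 0.86 at its hard stop. A spring brings it back up; pushing down on the paddle takes about 4 N at the start and 8 to 9 N when level.
- carton: Drink carton, loose bystander, 62 x 62 x 112 mm, white and green; origin at the centre of its underside. It stands near the muffin; the two may have changed places.
- carton2: Second, equal drink carton, loose bystander, beyond the press as seen from the robot; origin at the centre of its underside.
- sprayer: Green spray bottle with a white head, loose bystander, 76 mm wide, 196 mm high, at the far left; origin at the centre of its underside.
Things that resemble listed ones, but are neither listed nor needed, are in the scene too. Of the things that look like the muffin, take the one that is nearest to the robot's base at the start.

How it is judged:
On the way:
1. the muffin stands upright on the tub's floor, let go, the lever still raised (horizontal distance between muffin and tub_floor below 0.045 m and z of muffin in the frame of tub_floor between -0.006 and 0.012 m and angle between muffin's own z axis and vertical below 0.3 rad and contact force between the fingers and muffin below 0.05 N and linear speed of muffin below 0.03 m/s and value of joint lever below 0.2 rad), for 0.2 s.
At the end, for the whole second after the job is handed in: The fingers hold the lever level to within 0.07 rad (about 4 degrees; joint 0.68 to 0.82) against its spring, pushing with more than 2 N, through the last second, while the muffin stands at rest in the tub, on its floor and upright to within 0.3 rad, not touched (value of joint lever between 0.68 and 0.82 rad and contact force between the fingers and press above 2 N and horizontal distance between muffin and tub_floor below 0.045 m and z of muffin in the frame of tub_floor between -0.006 and 0.012 m and angle between muffin's own z axis and vertical below 0.3 rad and linear speed of muffin below 0.03 m/s and contact force between the fingers and muffin below 0.05 N); the arm keeps its last pose, push and grip.
It fails at once if the muffin is dropped or thrown: faster than 0.7 m/s (a fall of about 25 mm) while not held (linear speed of muffin above 0.7 m/s and contact force between the fingers and muffin below 0.05 N).
It fails at once if a drink carton or the spray bottle is pushed more than 30 mm or toppled (distance of any of carton, carton2, sprayer from where it was at the start of the episode above 0.03 m or angle between any of carton, carton2, sprayer's own z axis and vertical above 0.4 rad).
It also fails if it takes over 53 s, if anything falls off the work surface, if the arm or the gripper's body presses on something with over 40 N, if the wrist force passes 120 N, or if a joint passes its speed limit or range.

## Working session

There is one attempt and no reset: what is moved stays moved. The work goes in short steps, Python scripts to look and compute and a tool call to move; the robot and the scene stay as the last step left them, time stands still between calls to the robot, and variables do not carry over. Pictures are saved under pics/ and viewed, about 8 in all and at most 12, crops included, and the job is handed in when it is done.

Besides the shell and the picture viewer there is one more tool, called after ">>>" as name(argument=value, ...), one argument or row to a line, values as JSON. apply_moves: Moves the arm, as the interface text tells. Its arguments: {"type":"object","properties":{"motion":{"type":"string"}},"required":["motion"]}

```bash
mkdir -p pics; cat > h.py <<'E'
import numpy as np, cv2
from station import readout, imaging, workorder, bot
from scipy.spatial.transform import Rotation as R
def cal(n):
    c=imaging.calibration(n); f=200/np.tan(np.radians(c['fov_y'])/2); return f,c['cx'],c['cy'],np.array(c['pose']),c
def ray(C,u,v):
    f,cx,cy,T=C[:4]; d=T[:3,:3]@np.array([(u-cx)/f,-(v-cy)/f,-1]); return T[:3,3],d
def onz(C,u,v,z):
    o,d=ray(C,u,v); return o+d*(z-o[2])/d[2]
def proj(C,p):
    f,cx,cy,T=C[:4]; q=T[:3,:3].T@(np.array(p)-T[:3,3]); return cx+f*q[0]/-q[2], cy-f*q[1]/-q[2]
def st():
    s=readout.read_state(); print({k:np.round(s[k],4).tolist() for k in ('time','joint_positions','ee_pos','tcp_rot','ft_force','gripper_width')}); return s
E
python3 - <<'E'
from h import *
s=st()
for n in('scene','top'):
    im=imaging.grab_frame(n); cv2.imwrite(f'pics/{n}0.png',im); C=cal(n); print(n,C[4])
E
```

```text
{'time': 0.0, 'joint_positions': [1.0575, 0.2074, 1.543, -0.0, 1.3935, -0.1505], 'ee_pos': [0.2037, 0.5369, 0.2301], 'tcp_rot': [0.0005, 0.8231, 0.5679, -0.0011], 'ft_force': [-0.4693, 0.7859, 0.4934], 'gripper_width': 0.0852}
scene {'fov_y': 57.475622255321156, 'cx': 315.7756336605857, 'cy': 202.75399164023852, 'pose': array([[-0.63343164, -0.62174296,  0.46065176,  1.03607181],
       [ 0.773632  , -0.52120405,  0.360333  ,  0.42229045],
       [ 0.01605906,  0.58462126,  0.81114739,  0.87781738],
       [ 0.        ,  0.        ,  0.        ,  1.        ]])}
top {'fov_y': 45.08181331316589, 'cx': 317.3091689138715, 'cy': 189.06354886767286, 'pose': array([[-2.42041448e-06,  9.97445035e-01, -7.14380952e-02,
         5.10591534e-01],
       [-9.99986011e-01, -3.80274971e-04, -5.27565860e-03,
         7.76775736e-02],
       [-5.28934560e-03,  7.14370831e-02,  9.97431083e-01,
         1.35061710e+00],
       [ 0.00000000e+00,  0.00000000e+00,  0.00000000e+00,
         1.00000000e+00]])}
```

View pics/top0.png

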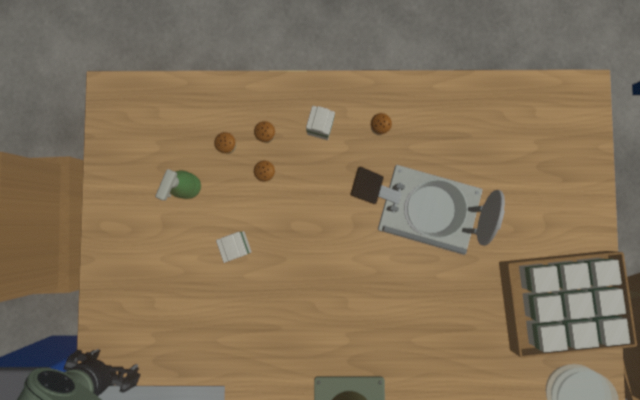

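View pics/scene0.png

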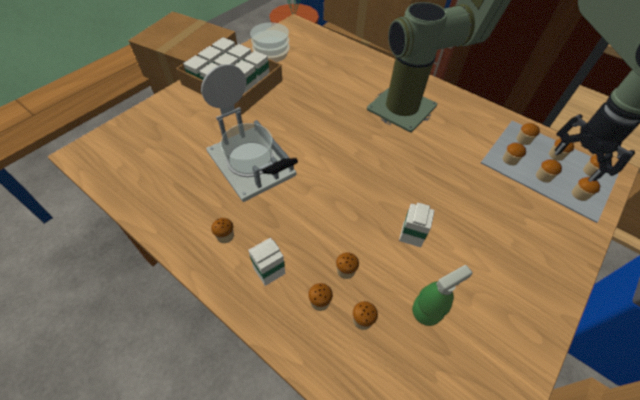

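The top view shows four loose muffins at (225,142), (264,131), (264,170) and (381,123). The press is at about (430,208) with its paddle at (367,184), the cartons are at (234,246) and (320,121), and the sprayer is at (180,185). The scene view agrees. Next I'll measure these positions.

```bash
python3 - <<'E'
from h import *
P={}
for n in('top','scene'):
    im=cv2.imread(f'pics/{n}0.png'); C=cal(n); h=cv2.cvtColor(im,cv2.COLOR_BGR2HSV)
    m=cv2.inRange(h,(4,150,60),(14,255,215)); m=cv2.morphologyEx(m,cv2.MORPH_OPEN,np.ones((3,3)))
    N,l,s,c=cv2.connectedComponentsWithStats(m)
    for i in range(1,N):
        if 60<s[i,4]<1500: p=onz(C,*c[i],.046); print(n,c[i].round(1),s[i,2:],p.round(3),'r',np.hypot(*p[:2]).round(3))
    # white-ish mask / dark mask for press
    if n=='top':
        for nm,u,v,z in [('baseTL',397,166,.02),('baseTR',482,190,.02),('baseBR',466,252,.02),('baseBL',379,230,.02),('paddle',367,184.5,.178),('tubfloor',435,207,.028),('cartA',234,245,.112),('cartB',320,122,.112),('spr',185,185,.1)]: print(nm,onz(C,u,v,z).round(3))
    x,y,w,hh=(330,140,190,125) if n=='top' else (180,60,130,150)
    cv2.imwrite(f'pics/press_{n}.png',cv2.resize(im[y:y+hh,x:x+w],None,fx=4,fy=4,interpolation=cv2.INTER_CUBIC))
im=cv2.imread('pics/top0.png')
E
```

```text
baseTL [ 0.67  -0.136  0.02 ]
baseTR [ 0.603 -0.37   0.02 ]
baseBR [ 0.433 -0.322  0.02 ]
baseBL [ 0.493 -0.085  0.02 ]
paddle [ 0.606 -0.037  0.178]
tubfloor [ 0.556 -0.238  0.028]
cartA [0.456 0.297 0.112]
cartB [0.774 0.077 0.112]
spr [0.611 0.429 0.1  ]
scene [280.2  13.3] [ 21  17 260] [-0.143 -0.732  0.046] r 0.746
scene [306.1  12.9] [ 26  18 280] [-0.223 -0.647  0.046] r 0.685
```

View pics/press_top.png

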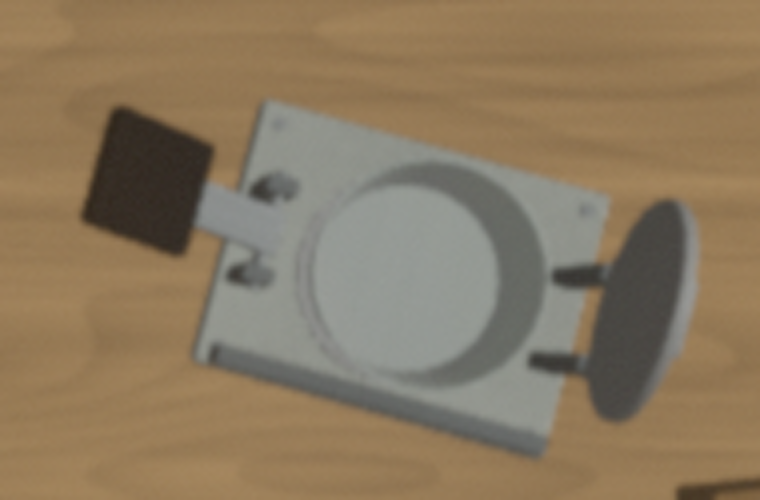

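```bash
python3 - <<'E'
from h import *
from scipy.optimize import least_squares
Q={'top':[(225,142),(264,131),(264,170),(381,123)],'scene':[(365,313),(320,294),(347,263),(222,228)]}
ctr={}
for n in Q:
    im=cv2.imread(f'pics/{n}0.png'); C=cal(n); h=cv2.cvtColor(im,cv2.COLOR_BGR2HSV)
    print(n,[h[v,u].tolist() for u,v in Q[n]], h[300,400].tolist())
    m=((h[...,1]>165)&(h[...,0]<18)).astype(np.uint8)
    m=cv2.morphologyEx(m,cv2.MORPH_OPEN,np.ones((3,3)))
    N,l,s,c=cv2.connectedComponentsWithStats(m)
    for u,v in Q[n]:
        w=l[v-3:v+4,u-3:u+4]; i=np.bincount(w[w>0]).argmax() if (w>0).any() else 0
        p=onz(C,*c[i],.045); ctr[n,(u,v)]=c[i]; print(n,c[i].round(1),s[i,2:],p.round(4),'r',np.hypot(*p[:2]).round(3))
C=cal('top')
px=[(396.3,165),(482,188.8),(378.3,230)]
a,b,c=[onz(C,*p,.02)[:2] for p in px]; ctrp=(b+c)/2; y=(a-b)/np.linalg.norm(a-b); print(a,b,c,'ctr',ctrp,'y',y,np.degrees(np.arctan2(-y[0],y[1])))
for n in Q:
    C=cal(n)
    for nm,yy,z in[('paddle',.191,.178),('rim',0,.102),('floor',0,.028),('levh',.107,.085)]: print(n,nm,np.round(proj(C,[*(ctrp+y*yy),z]),1))
im=cv2.imread('pics/top0.png'); cv2.imwrite('pics/muf.png',cv2.resize(im[95:265,145:405],None,fx=3,fy=3,interpolation=cv2.INTER_CUBIC))
E
```

```text
top [[15, 171, 118], [15, 175, 108], [15, 169, 115], [15, 168, 97]] [17, 110, 156]
top [224.8 142.3] [ 16  18 195] [0.7324 0.3379 0.045 ] r 0.807
top [264.2 130.5] [ 16  17 182] [0.765  0.2302 0.045 ] r 0.799
top [264.6 169.8] [ 16  17 182] [0.6568 0.2283 0.045 ] r 0.695
top [381.3 122.3] [ 17  18 200] [ 0.7876 -0.0908  0.045 ] r 0.793
scene [[16, 219, 127], [14, 201, 89], [15, 203, 112], [15, 196, 103]] [16, 132, 168]
scene [364.6 313.3] [ 24  24 464] [0.7346 0.3389 0.045 ] r 0.809
scene [319.9 294.3] [ 23  23 428] [0.7649 0.2302 0.045 ] r 0.799
scene [346.8 262.6] [ 22  20 359] [0.6568 0.2301 0.045 ] r 0.696
scene [221.5 226.8] [ 20  18 299] [ 0.7865 -0.0907  0.045 ] r 0.792
[ 0.67278084 -0.13456564] [ 0.60644979 -0.37042652] [ 0.49296969 -0.08300519] ctr [ 0.54970974 -0.22671586] y [0.27072735 0.96265606] -15.70755326937251
top paddle [369.3 186.2]
top rim [437.5 208.4]
top floor [430.9 209.3]
top levh [396.5 197.6]
scene paddle [278.4 162.4]
scene rim [246.5 140. ]
scene floor [249.8 157. ]
scene levh [265.3 166.1]
```

View pics/muf.png

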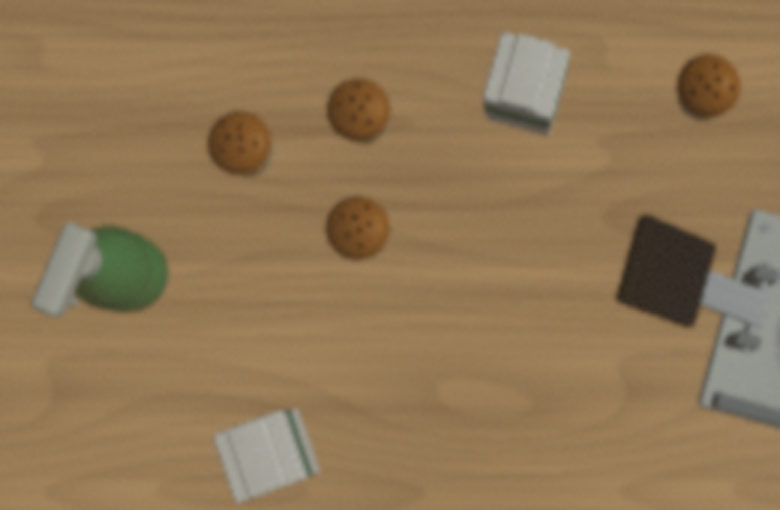

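Of the four loose muffins, distances from the base are: (264.6,169.8) 0.695 m, (264,131) 0.799 m, (225,142) 0.807 m and (381,122) 0.793 m. The crop confirms that the nearest one, at (264.6,169.8), is the target, at (0.657, 0.229). The press centre is about (0.550, -0.227), with yaw about -15.5°.

```bash
cat >> h.py <<'E'
def to(x,y,z,yaw):
    "print the shift (m) and turn (deg) in tool axes to TCP x,y,z, tool down, jaws at world yaw (deg)"
    s=readout.read_state(); q=s['tcp_rot']; r=R.from_quat([*q[1:],q[0]])
    g=R.from_euler('z',yaw,degrees=True)*R.from_euler('x',180,degrees=True)
    print('to',(x,y,z,yaw),r.inv().apply(np.array([x,y,z])-s['ee_pos']).round(4),np.degrees((r.inv()*g).as_rotvec()).round(2))
E
python3 -c "
from h import *
to(.657,.229,.2,19)"
```

```text
to (0.657, 0.229, 0.2, 19) [-0.127   0.5331  0.0303] [3.000e-02 1.200e-01 5.021e+01]
```

>>> apply_moves(
  motion="-0.127 0.533 0 0 0 50 100;-0.127 0.533 0 0 0 50 100;-0.127 0.533 0 0 0 50 100;-0.127 0.533 0 0 0 50 100;-0.127 0.533 0 0 0 50 100;-0.127 0.533 0 0 0 50 100;-0.127 0.533 0 0 0 50 100;-0.127 0.533 0.01 0 0 50 100;-0.127 0.533 0.02 0 0 50 100;-0.127 0.533 0.03 0 0 50 100",
)

```text
time: 1.1
ee_pos: [0.6178, 0.2556, 0.2115]
tcp_rot: [0.001, 0.986, 0.167, -0.0]
ft_force: [-0.3, 0.1, 0.6]
gripper_width: 0.0852
```

>>> apply_moves(
  motion="0 0.0 0 0 0 0 100;0 0.0 0 0 0 0 100;0 0.0 0 0 0 0 100;0 0.0 0 0 0 0 100;0 0.0 0 0 0 0 100;0 0.0 0 0 0 0 100;0 0.0 0 0 0 0 100;0 0.0 0 0 0 0 100;0 0.0 0 0 0 0 100;0 0.0 0 0 0 0 100",
)

```text
time: 2.1
ee_pos: [0.6178, 0.2555, 0.2115]
tcp_rot: [0.001, 0.986, 0.167, -0.0]
ft_force: [0.8, 0.8, -1.2]
gripper_width: 0.0856
```

```bash
python3 - <<'E'
from h import *
st(); C=cal('wrist'); im=imaging.grab_frame('wrist'); cv2.imwrite('pics/w1.png',im)
h=cv2.cvtColor(im,cv2.COLOR_BGR2HSV); m=((h[...,1]>165)&(h[...,0]<18)).astype(np.uint8); m=cv2.morphologyEx(m,cv2.MORPH_OPEN,np.ones((5,5)))
N,l,s,c=cv2.connectedComponentsWithStats(m)
for i in range(1,N):
    if s[i,4]>200: print(c[i].round(1),s[i],onz(C,*c[i],.045).round(4))
print(np.round(proj(C,[.657,.229,.045]),1),C[3].round(3))
to(.657,.229,.12,19); to(.657,.229,.011,19)
E
```

```text
{'time': 2.1, 'joint_positions': [0.2635, 0.4173, 1.3106, -0.0014, 1.4139, -0.0712], 'ee_pos': [0.6178, 0.2555, 0.2115], 'tcp_rot': [0.0007, 0.986, 0.1667, -0.0001], 'ft_force': [0.7795, 0.7627, -1.1814], 'gripper_width': 0.0856}
[480.8 134.6] [ 448  105   66   61 3037] [0.735  0.3386 0.045 ]
[355.1 216.6] [ 326  192   60   51 2273] [0.6563 0.2287 0.045 ]
[460.7 249.1] [ 430  228   59   46 1823] [0.7672 0.231  0.045 ]
[355.9 216.5] [[ 0.944 -0.314 -0.099  0.593]
 [ 0.329  0.901  0.281  0.328]
 [ 0.001 -0.298  0.955  0.355]
 [ 0.     0.     0.     1.   ]]
to (0.657, 0.229, 0.12, 19) [0.0283 0.0378 0.0915] [0.08 0.03 0.19]
to (0.657, 0.229, 0.011, 19) [0.0284 0.0377 0.2005] [0.08 0.03 0.19]
```

View pics/w1.png

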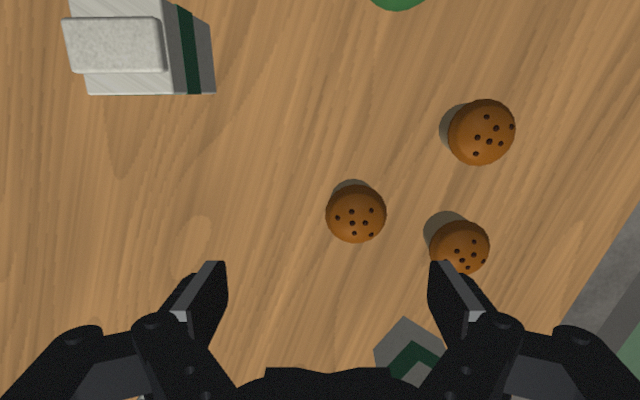

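The wrist view shows the target muffin at (355,216), which is (0.656, 0.229) and agrees with the other cameras. The way down is clear between the fingers at (210,300) and (450,300).

>>> apply_moves(
  motion="0.028 0.038 0 0 0 0 100;0.028 0.038 0.02 0 0 0 100;0.028 0.038 0.05 0 0 0 100;0.028 0.038 0.08 0 0 0 100;0.028 0.038 0.11 0 0 0 100;0.028 0.038 0.14 0 0 0 100;0.028 0.038 0.17 0 0 0 100;0.028 0.038 0.185 0 0 0 100;0.028 0.038 0.197 0 0 0 100;0.028 0.038 0.197 0 0 0 100",
)

```text
time: 3.15
ee_pos: [0.6559, 0.2283, 0.013]
tcp_rot: [0.001, 0.986, 0.167, -0.001]
ft_force: [1.0, -0.6, -0.0]
gripper_width: 0.0851
```

```bash
python3 - <<'E'
from h import *
st(); C=cal('wrist'); im=imaging.grab_frame('wrist'); cv2.imwrite('pics/w2.png',im); to(.6565,.229,.013,19)
E
```

```text
{'time': 3.15, 'joint_positions': [0.2112, 0.6785, 1.3569, -0.0015, 1.1092, -0.123], 'ee_pos': [0.6559, 0.2283, 0.013], 'tcp_rot': [0.0007, 0.986, 0.1666, -0.0014], 'ft_force': [0.9687, -0.623, -0.0423], 'gripper_width': 0.0851}
to (0.6565, 0.229, 0.013, 19) [-0.0003 -0.0005  0.0015] [0.07 0.03 0.19]
```

>>> apply_moves(
  motion="0 0 0 0 0 0 60;0 0 0 0 0 0 40;0 0 0 0 0 0 20;0 0 0 0 0 0 20;0 0 0 0 0 0 20;0 0 0 0 0 0 20;0 0 0 0 0 0 20;0 0 0 0 0 0 20;0 0 0 0 0 0 20;0 0 0 0 0 0 20",
)

```text
time: 4.2
ee_pos: [0.6589, 0.2291, 0.0173]
tcp_rot: [0.001, 0.986, 0.167, 0.002]
ft_force: [0.3, 0.4, 6.1]
gripper_width: 0.0566
```

The grip landed high: at this width the pads stand farther back, about 41 mm up the muffin, and they're pushing down on the dome. I'll reopen, go 10 mm lower and regrip.

>>> apply_moves(
  motion="0 0 0 0 0 0 60;0 0 0 0 0 0 100;0 0 0 0 0 0 100;0 0 0.005 0 0 0 100;0 0 0.011 0 0 0 100;0 0 0.011 0 0 0 100;0 0 0.011 0 0 0 100;0 0 0.011 0 0 0 100;0 0 0.011 0 0 0 100;0 0 0.011 0 0 0 100",
)

```text
time: 5.2
ee_pos: [0.6592, 0.2291, 0.0066]
tcp_rot: [0.001, 0.986, 0.167, 0.002]
ft_force: [-0.0, 0.3, -0.2]
gripper_width: 0.0854
```

```bash
python3 - <<'E'
from h import *
st(); to(.6565,.229,.006,19)
S=np.vstack([imaging.grab_frame('scene')[200:330,270:420]]); cv2.imwrite('pics/s2.png',cv2.resize(S,None,fx=4,fy=4))
E
```

```text
{'time': 5.2, 'joint_positions': [0.2113, 0.6887, 1.355, -0.0015, 1.093, -0.123], 'ee_pos': [0.6592, 0.2291, 0.0066], 'tcp_rot': [0.0005, 0.986, 0.1667, 0.0025], 'ft_force': [-0.0497, 0.2807, -0.1549], 'gripper_width': 0.0854}
to (0.6565, 0.229, 0.006, 19) [-0.0026 -0.0008  0.0006] [ 0.11 -0.27  0.19]
```

View pics/s2.png

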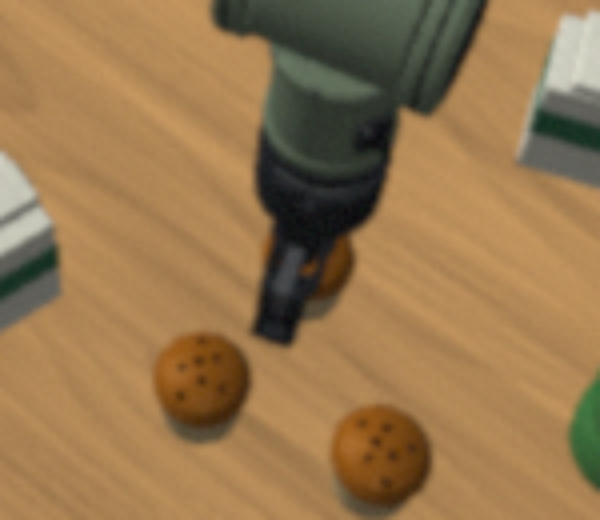

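The scene crop shows the muffin upright between the fingers at about (320,270). Now I'll close at this height.

>>> apply_moves(
  motion="-0.002 0 0 0 0 0 60;-0.002 0 0 0 0 0 40;-0.002 0 0 0 0 0 20;-0.002 0 0 0 0 0 20;-0.002 0 0 0 0 0 20;-0.002 0 0 0 0 0 20;-0.002 0 0 0 0 0 20;-0.002 0 0 0 0 0 20;-0.002 0 0 0 0 0 20;-0.002 0 0 0 0 0 20",
)

```text
time: 6.25
ee_pos: [0.6579, 0.2285, 0.0073]
tcp_rot: [0.001, 0.986, 0.167, 0.003]
ft_force: [-0.2, -1.2, 4.7]
gripper_width: 0.0569
```

>>> apply_moves(
  motion="0 0 -0.005 0 0 0 20;0 0 -0.01 0 0 0 20;0 0 -0.02 0 0 0 20;0 0 -0.03 0 0 0 20;0 0 -0.04 0 0 0 20;0 0 -0.05 0 0 0 20;0 0 -0.05 0 0 0 20;0 0 -0.05 0 0 0 20;0 0 -0.05 0 0 0 20;0 0 -0.05 0 0 0 20",
)

```text
time: 7.25
ee_pos: [0.6569, 0.2284, 0.0564]
tcp_rot: [0.001, 0.986, 0.167, 0.002]
ft_force: [-0.7, 0.6, -0.5]
gripper_width: 0.0567
```

```bash
python3 - <<'E'
from h import *
st()
a=imaging.grab_frame('scene')[170:300,270:420]; b=imaging.grab_frame('wrist')
cv2.imwrite('pics/s3.png',np.hstack([cv2.resize(a,(462,400)),b[200:,160:480].repeat(1,0)]) if 0 else np.hstack([cv2.resize(a,(346,300)),cv2.resize(b[100:,150:530],(380,300))]))
E
```

```text
{'time': 7.25, 'joint_positions': [0.211, 0.6208, 1.3479, -0.0015, 1.1686, -0.1234], 'ee_pos': [0.6569, 0.2284, 0.0564], 'tcp_rot': [0.0006, 0.986, 0.1667, 0.0022], 'ft_force': [-0.7011, 0.6151, -0.4909], 'gripper_width': 0.0567}
```

View pics/s3.png

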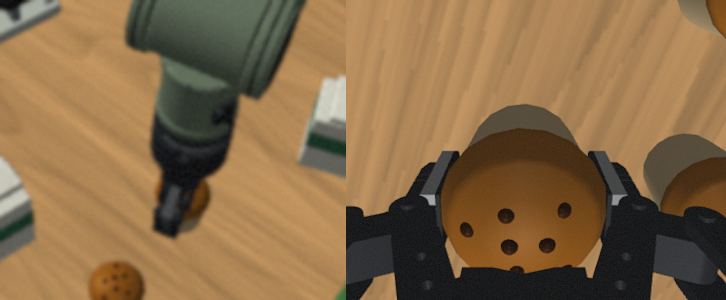

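The muffin is held upright and centred: width is 56.7 mm, and in the wrist panel it sits at about (525,210) between the pads. I'll raise it well above the paddle, then carry it over.

```bash
python3 -c "
from h import *
to(.657,.229,.275,19); to(.552,-.219,.275,-16); to(.605,.005,.275,1.5)"
```

```text
to (0.657, 0.229, 0.275, 19) [ 1.100e-03 -2.000e-04 -2.184e-01] [ 0.11 -0.25  0.19]
to (0.552, -0.219, 0.275, -16) [-0.2453  0.3884 -0.2188] [ 3.000e-02 -2.800e-01  3.519e+01]
to (0.605, 0.005, 0.275, 1.5) [-0.1216  0.1943 -0.2186] [ 0.07 -0.27 17.69]
```

>>> apply_moves(
  motion="0 0 -0.02 0 0 0 20;0 0 -0.06 0 0 0 20;0 0 -0.1 0 0 0 20;0 0 -0.14 0 0 0 20;0 0 -0.18 0 0 0 20;-0.01 0.015 -0.21 0 0 0 20;-0.03 0.05 -0.219 0 0 3 20;-0.05 0.085 -0.219 0 0 7 20;-0.075 0.12 -0.219 0 0 11 20;-0.1 0.16 -0.219 0 0 15 20",
)

```text
time: 8.35
ee_pos: [0.6134, 0.0436, 0.2753]
tcp_rot: [0.0, 0.999, 0.036, 0.002]
ft_force: [1.2, -0.3, -0.8]
gripper_width: 0.0568
```

```bash
python3 -c "
from h import *
to(.552,-.219,.275,-16)"
```

```text
to (0.552, -0.219, 0.275, -16) [-8.000e-02  2.576e-01  1.000e-04] [-1.00e-02 -2.70e-01  2.01e+01]
```

>>> apply_moves(
  motion="-0.01 0.035 0 0 0 3 20;-0.02 0.07 0 0 0 6 20;-0.033 0.105 0 0 0 9 20;-0.044 0.14 0 0 0 12 20;-0.055 0.175 0 0 0 15 20;-0.065 0.21 0 0 0 18 20;-0.075 0.24 0 0 0 20 20;-0.08 0.258 0 0 0 20 20;-0.08 0.258 0 0 0 20 20;-0.08 0.258 0 0 0 20 20",
)

```text
time: 9.35
ee_pos: [0.5518, -0.2194, 0.2748]
tcp_rot: [-0.001, 0.99, -0.139, 0.002]
ft_force: [-0.5, 1.4, -0.3]
gripper_width: 0.0568
```

```bash
python3 - <<'E'
from h import *
st(); C=cal('wrist'); a=imaging.grab_frame('wrist'); b=imaging.grab_frame('scene')
for p in [(.550,-.227,.102),(.550,-.227,.028)]: print(np.round(proj(C,p),1))
x=np.array([.963,-.269]);c=np.array([.55,-.227])
for t in np.arange(0,6.28,.2):
    q=c+.074*np.array([np.cos(t),np.sin(t)]); u=np.round(proj(C,[*q,.102])).astype(int); cv2.circle(a,tuple(int(v) for v in u),1,(0,0,255),-1)
cv2.imwrite('pics/w4.png',np.hstack([cv2.resize(a,(480,300)),cv2.resize(b[40:220,150:342],(320,300))]))
to(.552,-.219,.275,-16); to(.552,-.219,.035,-16)
E
```

```text
{'time': 9.35, 'joint_positions': [-0.5256, 0.2141, 1.4425, 0.0028, 1.4817, -0.2474], 'ee_pos': [0.5518, -0.2194, 0.2748], 'tcp_rot': [-0.0007, 0.9903, -0.1388, 0.0021], 'ft_force': [-0.4734, 1.4375, -0.287], 'gripper_width': 0.0568}
[326.3 185.4]
[326.2 169. ]
to (0.552, -0.219, 0.275, -16) [ 0.      0.0006 -0.0001] [-0.1  -0.24  0.15]
to (0.552, -0.219, 0.035, -16) [-0.001   0.001   0.2399] [-0.1  -0.24  0.15]
```

View pics/w4.png

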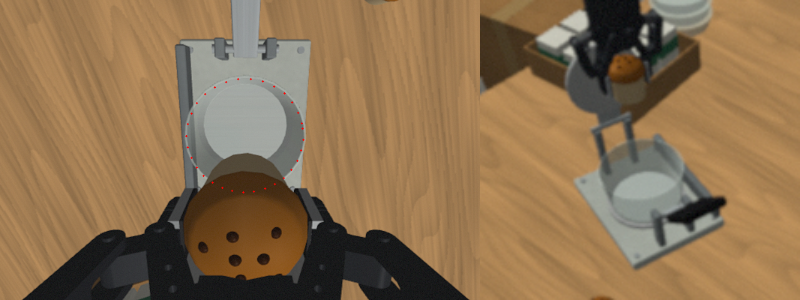

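Rim dots (centre about (245,135) in the left panel) sit on the tub's rim. The muffin is still held upright. Before going down, I'll check how close the forearm comes to the upright lid.

```bash
python3 - <<'E'
from h import *
a=imaging.grab_frame('scene'); b=imaging.grab_frame('top')
cv2.imwrite('pics/s5.png',np.hstack([cv2.resize(a[0:230,100:500],(521,300)),cv2.resize(b[100:400,330:580],(250,300))]))
C=cal('top'); print([np.round(proj(C,p),0) for p in [(.552,-.219,.3),(.552,-.219,.5)]])
E
```

```text
[array([456., 205.]), array([488., 200.])]
```

View pics/s5.png

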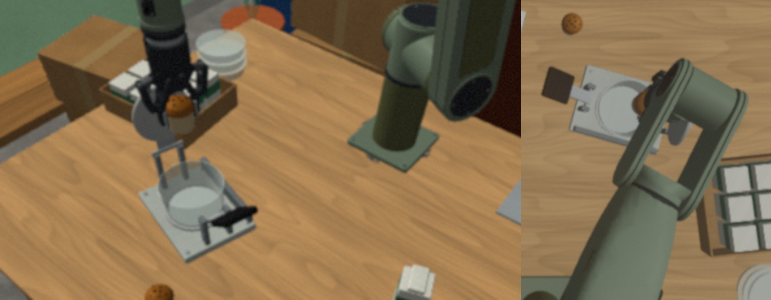

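```bash
python3 - <<'E'
from h import *
C=cal('scene')
print('s2 crop coords'); 
for z in np.arange(.05,.45,.05): u,v=proj(C,[.659,.229,.0066+z]); print(round(z,2),round((u-270)*4),round((v-200)*4))
r=np.array([np.sin(.2113),-np.cos(.2113)])
for z in (.2,.25,.3): 
  for d in (-.05,0,.05,.1,.15): u,v=proj(C,[*(np.array([.659,.229])+d*r),.0066+z]); print(z,d,round((u-270)*4),round((v-200)*4))
E
```

```text
s2 crop coords
0.05 305 243
0.1 312 205
0.15 320 163
0.2 329 117
0.25 338 66
0.3 349 8
0.35 360 -56
0.4 374 -128
0.2 -0.05 415 154
0.2 0 329 117
0.2 0.05 245 81
0.2 0.1 164 46
0.2 0.15 86 12
0.25 -0.05 429 104
0.25 0 338 66
0.25 0.05 250 28
0.25 0.1 165 -8
0.25 0.15 83 -43
0.3 -0.05 445 48
0.3 0 349 8
0.3 0.05 255 -30
0.3 0.1 166 -67
0.3 0.15 79 -103
```

```bash
python3 - <<'E'
from h import *
# kinematic fit: heights of the pitch axes from the recorded joints (planar 3R chain)
J=np.array([[1.0575,.2074,1.543,0,1.3935],[.2635,.4173,1.3106,0,1.4139],[.2112,.6785,1.3569,0,1.1092],[.2113,.6887,1.355,0,1.093],[.211,.6208,1.3479,0,1.1686],[-.5256,.2141,1.4425,0,1.4817]])
P=np.array([[.2037,.5369,.2301],[.6178,.2555,.2115],[.6559,.2283,.013],[.6592,.2291,.0066],[.6569,.2284,.0564],[.5518,-.2194,.2748]])
rad=P[:,0]*np.cos(J[:,0])+P[:,1]*np.sin(J[:,0]); lat=-P[:,0]*np.sin(J[:,0])+P[:,1]*np.cos(J[:,0])
print(lat.round(4))
a=J[:,1]; b=a+J[:,2]; c=b+J[:,4]
A=[];y=[]
for i in range(6):
    # link directions as angle from vertical; tool along last
    A+= [[np.sin(a[i]),np.sin(b[i]),1,0],[np.cos(a[i]),np.cos(b[i]),0,1]]; y+=[rad[i],P[i,2]]
x,res,*_=np.linalg.lstsq(np.array(A),np.array(y),rcond=None); print(x,res,np.array(A)@x-y)
E
```

```text
[0.0862 0.0858 0.0857 0.0857 0.0858 0.0871]
[ 0.38744687  0.51330601 -0.00938851 -0.05946303] [0.00016839] [ 0.0077052  -0.0021161  -0.00839839  0.00292476  0.00349313 -0.00082608
  0.00122938 -0.00072294 -0.00097877  0.00039221 -0.00305055  0.00034814]
```

In the right panel the wrist housing (around (700,90)) overhangs the lid on the -y side. I estimate its underside passes only about 10-20 mm above the lid's top at the final height. I'll place the muffin 15 mm towards the lever, go part of the way down and look.

>>> apply_moves(
  motion="0.001 -0.007 0.02 0 0 0 20;0.001 -0.007 0.05 0 0 0 20;0.001 -0.007 0.08 0 0 0 20;0.001 -0.007 0.11 0 0 0 20;0.001 -0.007 0.135 0 0 0 20;0.001 -0.007 0.15 0 0 0 20;0.001 -0.007 0.155 0 0 0 20;0.001 -0.007 0.155 0 0 0 20;0.001 -0.007 0.155 0 0 0 20;0.001 -0.007 0.155 0 0 0 20",
)

```text
time: 10.55
ee_pos: [0.5571, -0.2125, 0.1219]
tcp_rot: [0.0, 0.99, -0.138, 0.004]
ft_force: [0.3, -0.0, -1.2]
gripper_width: 0.0568
```

```bash
python3 - <<'E'
from h import *
s=st(); C=cal('scene')
a=imaging.grab_frame('scene'); cv2.imwrite('pics/s6f.png',a)
cv2.imwrite('pics/s6.png',cv2.resize(a[0:200,130:330],(800,600) if 0 else (600,600),interpolation=cv2.INTER_CUBIC))
p=np.array(s['ee_pos']); j=s['joint_positions'][0]; r=np.array([np.sin(j),-np.cos(j),0])
for z in (.15,.2,.25,.3,.35): print(z,[ (np.round((np.array(proj(C,p+d*r+[0,0,z]))-[130,0])*3)).astype(int).tolist() for d in(-.05,0,.087,.14)])
c=np.array([.55,-.227,0]);Y=np.array([.269,.963,0]);X=np.array([.963,-.269,0])
print('lid top',[(np.round((np.array(proj(C,c+Y*y+[0,0,.302]))-[130,0])*3)).astype(int).tolist() for y in(-.087,-.107)])
to(.554,-.2125,.12,-16)
E
```

```text
{'time': 10.55, 'joint_positions': [-0.5107, 0.354, 1.5941, 0.0026, 1.186, -0.2357], 'ee_pos': [0.5571, -0.2125, 0.1219], 'tcp_rot': [0.0003, 0.9905, -0.1375, 0.0039], 'ft_force': [0.291, -0.0486, -1.1788], 'gripper_width': 0.0568}
0.15 [[343, 325], [328, 289], [303, 231], [290, 198]]
0.2 [[334, 275], [318, 239], [293, 181], [280, 149]]
0.25 [[324, 221], [308, 185], [283, 127], [268, 95]]
0.3 [[313, 160], [297, 125], [271, 67], [256, 36]]
0.35 [[301, 94], [284, 58], [258, 2], [243, -29]]
lid top [[270, 198], [260, 187]]
to (0.554, -0.2125, 0.12, -16) [-0.0028  0.0009  0.0018] [-0.04 -0.43  0.19]
```

View pics/s6.png

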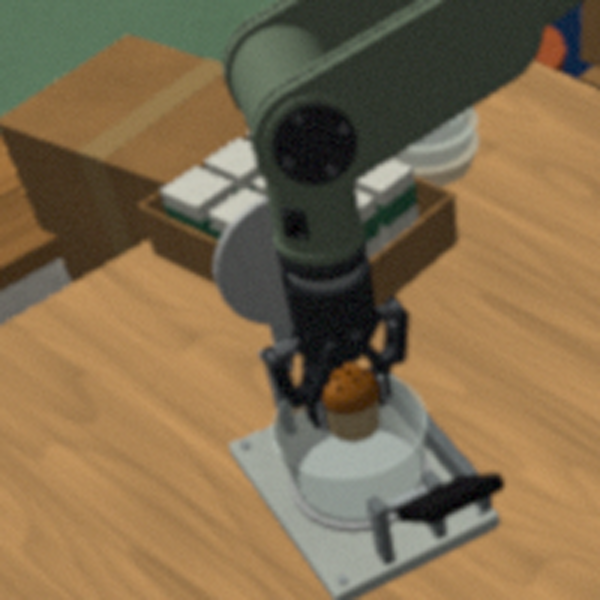

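The cap of the wrist housing is at (315,142), about 0.315 m above the TCP with a radius of about 43 mm. Going straight down would leave roughly 12 mm over the lid, so I'll lean the tool 5° towards the robot. That widens the gap to about 20 mm.

>>> apply_moves(
  motion="-0.003 0.001 0 0 1 0 20;-0.003 0.001 0 0 2 0 20;-0.003 0.001 0 0 3 0 20;-0.003 0.001 0.005 0 4 0 20;-0.003 0.001 0.015 0 5.4 0 20;-0.003 0.001 0.025 0 5.4 0 20;-0.003 0.001 0.035 0 5.4 0 20;-0.003 0.001 0.04 0 5.4 0 20;-0.003 0.001 0.04 0 5.4 0 20;-0.003 0.001 0.04 0 5.4 0 20",
)

```text
time: 11.6
ee_pos: [0.5543, -0.2127, 0.0817]
tcp_rot: [0.007, 0.989, -0.137, 0.05]
ft_force: [1.1, -0.3, -1.2]
gripper_width: 0.0566
```

```bash
cat >> h.py <<'E'
def to2(x,y,z):
    s=readout.read_state(); q=s['tcp_rot']; r=R.from_quat([*q[1:],q[0]])
    print('shift',r.inv().apply(np.array([x,y,z])-s['ee_pos']).round(4),'euler',r.as_matrix().round(3).tolist(),'eff',np.round(s['joint_efforts'],1))
E
python3 - <<'E'
from h import *
st(); to2(.554,-.2125,.05); to2(.554,-.2125,.037)
E
```

```text
{'time': 11.6, 'joint_positions': [-0.5259, 0.3488, 1.7022, 0.0308, 0.9924, -0.2656], 'ee_pos': [0.5543, -0.2127, 0.0817], 'tcp_rot': [0.0067, 0.9892, -0.1373, 0.0504], 'ft_force': [1.0962, -0.3364, -1.2177], 'gripper_width': 0.0566}
shift [-0.0036 -0.0001  0.0315] euler [[0.957, -0.272, 0.098], [-0.271, -0.962, -0.027], [0.102, -0.001, -0.995]] eff [  0.  -40.2 -24.9   0.1  -0.4   0. ]
shift [-0.0049 -0.0001  0.0444] euler [[0.957, -0.272, 0.098], [-0.271, -0.962, -0.027], [0.102, -0.001, -0.995]] eff [  0.  -40.2 -24.9   0.1  -0.4   0. ]
```

>>> apply_moves(
  motion="0 0 0.005 0 0 0 20;-0.001 0 0.01 0 0 0 20;-0.001 0 0.015 0 0 0 20;-0.002 0 0.02 0 0 0 20;-0.003 0 0.025 0 0 0 20;-0.003 0 0.028 0 0 0 20;-0.004 0 0.032 0 0 0 20;-0.004 0 0.035 0 0 0 20;-0.004 0 0.035 0 0 0 20;-0.004 0 0.035 0 0 0 20",
)

```text
time: 12.6
ee_pos: [0.554, -0.2126, 0.0465]
tcp_rot: [0.007, 0.989, -0.137, 0.05]
ft_force: [0.3, 0.2, -0.3]
gripper_width: 0.0566
```

```bash
python3 - <<'E'
from h import *
st(); to2(.554,-.2125,.037)
a=imaging.grab_frame('scene'); b=cv2.imread('pics/s6f.png'); C=cal('scene')
pad=lambda im: cv2.connectedComponentsWithStats((im[150:185,255:310].max(2)<60).astype(np.uint8))[2:]
for im in (b,a): s,c=pad(im); i=s[1:,4].argmax()+1; print('paddle',s[i],c[i].round(2))
cv2.imwrite('pics/s7.png',cv2.resize(a[0:200,130:330],(600,600),interpolation=cv2.INTER_CUBIC))
E
```

```text
{'time': 12.6, 'joint_positions': [-0.5261, 0.4008, 1.7185, 0.0323, 0.924, -0.2684], 'ee_pos': [0.554, -0.2126, 0.0465], 'tcp_rot': [0.0067, 0.9892, -0.1374, 0.0505], 'ft_force': [0.3114, 0.2083, -0.2953], 'gripper_width': 0.0566}
shift [-0.001  -0.0001  0.0094] euler [[0.957, -0.272, 0.098], [-0.271, -0.962, -0.027], [0.102, -0.001, -0.995]] eff [  0.  -41.2 -23.8   0.1  -0.4   0. ]
paddle [  7   8  35  20 297] [24.57 16.07]
paddle [  7   8  35  20 297] [24.55 16.02]
```

View pics/s7.png

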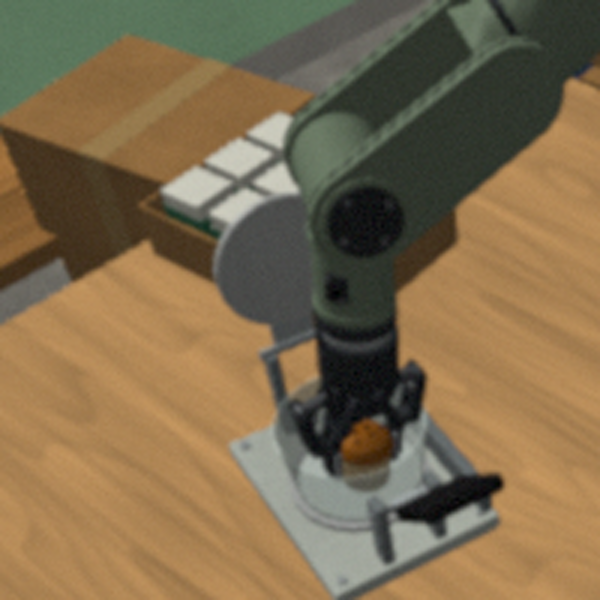

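The muffin is inside the tub at (367,445). The lid (left of the wrist at (265,260)) and the paddle haven't moved. I'll lower the last few millimetres slowly.

>>> apply_moves(
  motion="0 0 0.002 0 0 0 20;0 0 0.003 0 0 0 20;-0.001 0 0.004 0 0 0 20;-0.001 0 0.005 0 0 0 20;-0.001 0 0.006 0 0 0 20;-0.001 0 0.007 0 0 0 20;-0.001 0 0.008 0 0 0 20;-0.001 0 0.009 0 0 0 20;-0.001 0 0.009 0 0 0 20;-0.001 0 0.009 0 0 0 20",
)

```text
time: 13.65
ee_pos: [0.5546, -0.213, 0.0378]
tcp_rot: [0.007, 0.989, -0.137, 0.051]
ft_force: [1.9, -2.2, -0.8]
gripper_width: 0.0564
```

>>> apply_moves(
  motion="0 0 0.0005 0 0 0 20;0 0 0.001 0 0 0 20;0 0 0.0015 0 0 0 20;0 0 0.002 0 0 0 20;0 0 0.0025 0 0 0 20;0 0 0.003 0 0 0 20;0 0 0.003 0 0 0 20;0 0 0.003 0 0 0 20;0 0 0.003 0 0 0 20;0 0 0.003 0 0 0 20",
)

```text
time: 14.65
ee_pos: [0.5549, -0.2132, 0.037]
tcp_rot: [0.007, 0.989, -0.137, 0.051]
ft_force: [-5.5, 0.2, 15.5]
gripper_width: 0.0566
```

The muffin touches the floor (15 N). Now a slow release.

>>> apply_moves(
  motion="0 0 -0.001 0 0 0 66;0 0 -0.001 0 0 0 68;0 0 -0.001 0 0 0 70;0 0 -0.001 0 0 0 72;0 0 -0.001 0 0 0 75;0 0 -0.001 0 0 0 78;0 0 -0.001 0 0 0 81;0 0 -0.001 0 0 0 82;0 0 -0.001 0 0 0 82;0 0 -0.001 0 0 0 82",
)

```text
time: 15.65
ee_pos: [0.5577, -0.2161, 0.0401]
tcp_rot: [0.009, 0.989, -0.137, 0.054]
ft_force: [5.0, -7.7, 2.0]
gripper_width: 0.07
```

```bash
python3 - <<'E'
from h import *
st(); a=imaging.grab_frame('scene'); b=imaging.grab_frame('wrist')
cv2.imwrite('pics/s8.png',np.hstack([cv2.resize(a[100:200,190:290],(400,400),interpolation=cv2.INTER_CUBIC),cv2.resize(b[100:,150:530],(400,316))[:400].copy() if 0 else cv2.resize(b[50:,140:490],(400,400))]))
to(.5549,-.2132,.037,-16)
E
```

```text
{'time': 15.65, 'joint_positions': [-0.5271, 0.4145, 1.716, 0.0305, 0.9033, -0.2697], 'ee_pos': [0.5577, -0.2161, 0.0401], 'tcp_rot': [0.0094, 0.989, -0.1368, 0.0545], 'ft_force': [5.0394, -7.7455, 1.975], 'gripper_width': 0.07}
to (0.5549, -0.2132, 0.037, -16) [-0.0038 -0.002   0.0027] [ 0.2  -6.33  0.25]
```

View pics/s8.png

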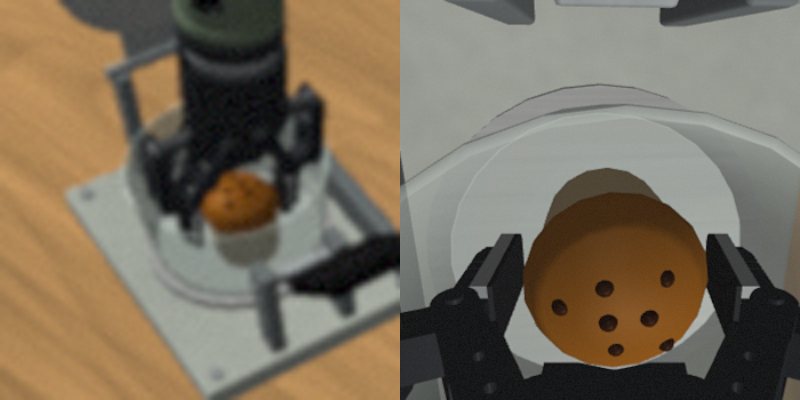

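Muffin stands upright on the tub floor, let go, and the dome is visible between the pads at (615,280). The small side force is the knuckles on the tub wall, so I'll withdraw straight up (world vertical). That was my 12th and last picture, so from here I go by numbers.

>>> apply_moves(
  motion="0 0 -0.002 0 0 0 82;0 0 -0.004 0 0 0 82;0.001 0 -0.007 0 0 0 82;0.001 0 -0.01 0 0 0 82;0.001 0 -0.013 0 0 0 82;0.002 0 -0.017 0 0 0 82;0.002 0 -0.021 0 0 0 82;0.003 0 -0.025 0 0 0 82;0.003 0 -0.03 0 0 0 82;0.003 0 -0.03 0 0 0 82",
)

```text
time: 16.75
ee_pos: [0.558, -0.2162, 0.0713]
tcp_rot: [0.01, 0.989, -0.137, 0.055]
ft_force: [1.1, 0.0, -0.2]
gripper_width: 0.07
```

```bash
cat > muf.py <<'E'
from h import *
st()
for n in('scene','wrist','top'):
    C=cal(n); im=imaging.grab_frame(n); cv2.imwrite(f'pics/m_{n}.png',im); h=cv2.cvtColor(im,cv2.COLOR_BGR2HSV)
    m=((h[...,1]>160)&(h[...,0]<18)&(h[...,2]>45)).astype(np.uint8); m=cv2.morphologyEx(m,cv2.MORPH_OPEN,np.ones((3,3)))
    N,l,s,c=cv2.connectedComponentsWithStats(m)
    for i in range(1,N):
        p=onz(C,*c[i],.073)
        if s[i,4]>80 and np.hypot(*(p[:2]-[.55,-.227]))<.09: print(n,c[i].round(1),s[i],p.round(4))
E
python3 muf.py
```

```text
{'time': 16.75, 'joint_positions': [-0.527, 0.3667, 1.7041, 0.0292, 0.9612, -0.2675], 'ee_pos': [0.558, -0.2162, 0.0713], 'tcp_rot': [0.0097, 0.989, -0.1368, 0.0553], 'ft_force': [1.1298, 0.0417, -0.222], 'gripper_width': 0.07}
scene [249.5 150.3] [242 144  16  13 177] [ 0.5565 -0.2126  0.073 ]
wrist [321.2 255.9] [  256   195   130   122 11167] [ 0.5568 -0.2102  0.073 ]
```

The muffin is at (0.556, -0.212) in both views, 16 mm from the tub centre and at floor height. Now up and away.

>>> apply_moves(
  motion="0.003 0 -0.02 0 0 0 82;0.005 0 -0.05 0 0 0 82;0.009 0 -0.08 0 0 0 82;0.012 0 -0.11 0 0 0 82;0.016 0 -0.14 0 0 0 82;0.019 0 -0.17 0 0 0 82;0.021 0 -0.19 0 -1 0 60;0.021 0 -0.19 0 -3 0 20;0.021 0 -0.19 0 -6.4 0 0;0.021 0 -0.19 0 -6.4 0 0",
)

```text
time: 17.9
ee_pos: [0.5582, -0.2154, 0.261]
tcp_rot: [0.002, 0.991, -0.137, -0.001]
ft_force: [0.2, 1.0, 0.1]
gripper_width: 0.0118
```

```bash
python3 - <<'E'
from h import *
st()
# paddle in top and scene, rest pose: dark mask triangulated
for n,(x,y,w,h) in (('top',(340,160,50,50)),('scene',(250,150,60,40))):
    C=cal(n); im=imaging.grab_frame(n); m=(im[y:y+h,x:x+w].max(2)<70).astype(np.uint8)
    s,c=cv2.connectedComponentsWithStats(m)[2:]; i=s[1:,4].argmax()+1; q=c[i]+[x,y]; print(n,s[i],q.round(1),onz(C,*q,.174).round(4))
c=np.array([.55,-.227]);Y=np.array([.267,.964])
for a in (.75,.6,.45,.3,.15,0.):
    p=c+Y*(.107+.125*np.cos(a)-.011*np.sin(a)); print(a,p.round(4),round(.085+.125*np.sin(a)+.011*np.cos(a),4))
to(.600,-.043,.24,-16); to(.600,-.043,.185,-16)
E
```

```text
{'time': 17.9, 'joint_positions': [-0.5108, 0.2354, 1.4449, -0.0039, 1.4619, -0.2354], 'ee_pos': [0.5582, -0.2154, 0.261], 'tcp_rot': [0.0017, 0.9906, -0.137, -0.001], 'ft_force': [0.2039, 0.9984, 0.13], 'gripper_width': 0.0118}
top [ 11   8  32  35 732] [366.4 185.1] [ 0.6047 -0.0364  0.174 ]
scene [ 12   8  35  20 324] [279.6 166.1] [ 0.6063 -0.0347  0.174 ]
0.75 [ 0.601  -0.0429] 0.1783
0.6 [ 0.6045 -0.0304] 0.1647
0.45 [ 0.6073 -0.02  ] 0.1493
0.3 [ 0.6096 -0.0119] 0.1324
0.15 [ 0.6111 -0.0063] 0.1146
0.0 [ 0.6119 -0.0034] 0.096
to (0.6, -0.043, 0.24, -16) [-0.0056 -0.1772  0.02  ] [0.19 0.1  0.24]
to (0.6, -0.043, 0.185, -16) [-0.0055 -0.1774  0.075 ] [0.19 0.1  0.24]
```

>>> apply_moves(
  motion="0 -0.03 0 0 0 0 0;-0.001 -0.07 0 0 0 0 0;-0.002 -0.11 0 0 0 0 0;-0.003 -0.15 0 0 0 0 0;-0.004 -0.18 0 0 0 0 0;-0.004 -0.18 0.015 0 0 0 0;-0.004 -0.18 0.03 0 0 0 0;-0.004 -0.18 0.045 0 0 0 0;-0.004 -0.18 0.055 0 0 0 0;-0.004 -0.18 0.06 0 0 0 0",
)

```text
time: 19.0
ee_pos: [0.6008, -0.0418, 0.1975]
tcp_rot: [0.001, 0.99, -0.138, -0.003]
ft_force: [0.4, -0.9, -0.6]
gripper_width: -0.0
```

```bash
python3 - <<'E'
from h import *
st()
c=np.array([.551,-.223]);Y=np.array([.267,.964])
for a in (.75,.6,.45,.3,.15,0.05,0.):
    p=c+Y*(.107+.125*np.cos(a)-.011*np.sin(a)); to(*p.round(4),round(.085+.125*np.sin(a)+.011*np.cos(a),4),-16)
E
```

```text
{'time': 19.0, 'joint_positions': [-0.2114, 0.2956, 1.503, -0.0034, 1.3487, 0.0662], 'ee_pos': [0.6008, -0.0418, 0.1975], 'tcp_rot': [0.0014, 0.9904, -0.138, -0.0029], 'ft_force': [0.3953, -0.9001, -0.5808], 'gripper_width': -0.0}
to (np.float64(0.602), np.float64(-0.0389), np.float64(0.1783), -16) [ 0.0005 -0.0032  0.0192] [0.21 0.31 0.14]
to (np.float64(0.6055), np.float64(-0.0264), np.float64(0.1647), -16) [ 0.0005 -0.0162  0.0327] [0.21 0.31 0.14]
to (np.float64(0.6083), np.float64(-0.016), np.float64(0.1493), -16) [ 0.0004 -0.0271  0.0481] [0.21 0.31 0.14]
to (np.float64(0.6106), np.float64(-0.0079), np.float64(0.1324), -16) [ 0.0005 -0.0355  0.065 ] [0.21 0.31 0.14]
to (np.float64(0.6121), np.float64(-0.0023), np.float64(0.1146), -16) [ 0.0005 -0.0414  0.0828] [0.21 0.31 0.14]
to (np.float64(0.6128), np.float64(-0.0), np.float64(0.1022), -16) [ 0.0006 -0.0438  0.0951] [0.21 0.31 0.14]
to (np.float64(0.6129), np.float64(0.0006), np.float64(0.096), -16) [ 0.0006 -0.0445  0.1013] [0.21 0.31 0.14]
```

>>> apply_moves(
  motion="0 -0.001 0.008 0 0 0 0;0 -0.003 0.014 0 0 0 0;0 -0.006 0.02 0 0 0 0;0 -0.01 0.025 0 0 0 0;0 -0.014 0.03 0 0 0 0;0 -0.018 0.035 0 0 0 0;0 -0.022 0.04 0 0 0 0;0 -0.025 0.044 0 0 0 0;0 -0.027 0.048 0 0 0 0;0 -0.027 0.048 0 0 0 0",
)

```text
time: 20.0
ee_pos: [0.6081, -0.0157, 0.1488]
tcp_rot: [0.001, 0.99, -0.138, -0.003]
ft_force: [1.6, -2.1, 3.4]
gripper_width: -0.0001
```

```bash
python3 - <<'E'
from h import *
st()
c=np.array([.551,-.223]);Y=np.array([.267,.964])
for a in (.3,.15,0.):
    p=c+Y*(.107+.125*np.cos(a)-.011*np.sin(a)); to(*p.round(4),round(.085+.125*np.sin(a)+.011*np.cos(a),4),-16)
E
```

```text
{'time': 20.0, 'joint_positions': [-0.1665, 0.3554, 1.5308, -0.003, 1.261, 0.111], 'ee_pos': [0.6081, -0.0157, 0.1488], 'tcp_rot': [0.0014, 0.9904, -0.1379, -0.0028], 'ft_force': [1.583, -2.1104, 3.3968], 'gripper_width': -0.0001}
to (np.float64(0.6106), np.float64(-0.0079), np.float64(0.1324), -16) [ 0.0003 -0.0083  0.0164] [0.2  0.3  0.15]
to (np.float64(0.6121), np.float64(-0.0023), np.float64(0.1146), -16) [ 0.0003 -0.0141  0.0342] [0.2  0.3  0.15]
to (np.float64(0.6129), np.float64(0.0006), np.float64(0.096), -16) [ 0.0004 -0.0172  0.0528] [0.2  0.3  0.15]
```

In contact with the paddle: about 4 N, normal to its face. I'll press on down to level.

>>> apply_moves(
  motion="0 -0.004 0.007 0 0 0 0;0 -0.008 0.015 0 0 0 0;0 -0.011 0.023 0 0 0 0;0 -0.013 0.03 0 0 0 0;0 -0.015 0.037 0 0 0 0;0 -0.016 0.043 0 0 0 0;0 -0.017 0.048 0 0 0 0;0 -0.017 0.051 0 0 0 0;0 -0.017 0.053 0 0 0 0;0 -0.017 0.053 0 0 0 0",
)

```text
time: 21.0
ee_pos: [0.6126, 0.0003, 0.096]
tcp_rot: [0.002, 0.99, -0.138, -0.003]
ft_force: [-0.5, -5.0, 6.7]
gripper_width: 0.0002
```

```bash
cat muf.py > chk.py; cat >> chk.py <<'E'
# lever/paddle and lid checks: paddle silhouette and lid centre predicted at level
C=cal('scene'); im=cv2.imread('pics/m_scene.png'); c=np.array([.551,-.223]);Y=np.array([.267,.964]);X=np.array([.964,-.267])
print('paddle far corners px pred (level)',[np.round(proj(C,[*(c+Y*.277+X*s),.096]),1) for s in(-.0375,.0375)])
for n in('scene','top'):
    C=cal(n); print(n,'lid edge level pred',[np.round(proj(C,[*(c+d),.11]),1).tolist() for d in (Y*.067,-Y*.067,X*.067,-X*.067)])
E
python3 chk.py
```

```text
{'time': 21.0, 'joint_positions': [-0.1391, 0.4249, 1.5555, -0.0035, 1.1664, 0.139], 'ee_pos': [0.6126, 0.0003, 0.096], 'tcp_rot': [0.0016, 0.9904, -0.1379, -0.0026], 'ft_force': [-0.4998, -5.0253, 6.6762], 'gripper_width': 0.0002}
paddle far corners px pred (level) [array([310.5, 197.9]), array([286.7, 211.1])]
scene lid edge level pred [[258.1, 152.5], [236.0, 125.9], [226.3, 148.1], [266.3, 130.0]]
top lid edge level pred [[411.6, 200.9], [462.1, 214.8], [443.3, 182.8], [430.3, 233.0]]
```

```bash
python3 - <<'E'
from h import *
st(); C=cal('scene'); im=cv2.imread('pics/m_scene.png'); i0=cv2.imread('pics/scene0.png')
c=np.array([.551,-.223]);Y=np.array([.267,.964]);X=np.array([.964,-.267])
m=(im.max(2)<70).astype(np.uint8)
# far paddle edge: walk outwards along the lever on three lines, level model, find dark->wood transition
for a in(-.1,0,.1):
  o=[]
  for s in(-.03,-.02,.02,.03):
    t=np.arange(.24,.32,.002)-.107
    P=[proj(C,[*(c+X*s+Y*(.107+q*np.cos(a)-.011*np.sin(a))),.085+q*np.sin(a)+.011*np.cos(a)]) for q in t]
    d=[m[int(round(v)),int(round(u))] for u,v in P]; k=[i for i,x in enumerate(d) if x]; o.append(round(t[max(k)],3) if k else None)
  print('a',a,'far edge r (expect .170)',o)
# lid: grey disc replaces wood/tub colours; was upright at scene0 (~(224,86))
for u,v in((224,86),(247,139),(240,135),(255,145)): print((u,v),'start',i0[v,u],'now',im[v,u])
W=cal('wrist'); w=cv2.imread('pics/m_wrist.png'); mw=(w.max(2)<60)
print('wrist paddle far corners pred',[np.round(proj(W,[*(c+Y*.277+X*s),.096]),0).tolist() for s in(-.0375,.0375)],'dark cols/rows', [np.where(mw[r,200:440])[0][[0,-1]]+200 if mw[r,200:440].any() else None for r in range(100,260,20)])
E
```

```text
{'time': 21.15, 'joint_positions': [-0.1391, 0.4246, 1.5554, -0.0036, 1.1669, 0.139], 'ee_pos': [0.6126, 0.0002, 0.0962], 'tcp_rot': [0.0017, 0.9904, -0.1379, -0.0026], 'ft_force': [0.3596, -4.5131, 7.3755], 'gripper_width': 0.0002}
a -0.1 far edge r (expect .170) [np.float64(0.159), np.float64(0.161), np.float64(0.161), np.float64(0.159)]
a 0 far edge r (expect .170) [np.float64(0.157), np.float64(0.171), np.float64(0.171), np.float64(0.171)]
a 0.1 far edge r (expect .170) [None, np.float64(0.181), np.float64(0.183), np.float64(0.183)]
(224, 86) start [70 73 71] now [84 94 86]
(247, 139) start [109 116 109] now [70 71 69]
(240, 135) start [96 99 94] now [150 151 144]
(255, 145) start [163 169 160] now [159 162 159]
wrist paddle far corners pred [[238.0, 168.0], [414.0, 168.0]] dark cols/rows [None, None, None, None, array([250, 415]), array([250, 415]), array([252, 413]), array([253, 412])]
```

The paddle's far edge measures r = 0.171 m under the level model (expected 0.170). The TCP is steady at 0.096 m, pushing with about 8.6 N. Handing in now.

```bash
python3 -c "
from h import *
st(); workorder.finish_job(); st()"
```

```text
{'time': 21.15, 'joint_positions': [-0.1391, 0.4246, 1.5554, -0.0036, 1.1669, 0.139], 'ee_pos': [0.6126, 0.0002, 0.0962], 'tcp_rot': [0.0017, 0.9904, -0.1379, -0.0026], 'ft_force': [0.3596, -4.5131, 7.3755], 'gripper_width': 0.0002}
the job is handed in; nothing more can be done
the job is handed in; nothing more can be done
```

The muffin is standing in the tub, let go, and I handed the job in at 21.15 s with the closed fingers holding the lever level. No verdict came back.

- **Muffin:** I took the loose one nearest the base, 0.695 m away, and set it on the tub floor until it touched (about 15 N). After release, two cameras put it upright about 16 mm from the tub's centre. By then the fingers were clear and the lever had not been touched.
- **Lever:** the fingertips are at 0.096 m, which is the level height. In the scene picture the paddle's far edge measured 0.171 m from the hinge, against 0.170 m expected. The push was about 7.4 N down, 8.6 N in total.

**Problems and checks that fell short:**
- **Regrip:** the first grip was too high on the dome, so I redid it 10 mm lower.
- **Placing:** I leaned the tool about 6° to clear the upright lid, and the gripper briefly pressed on the tub wall with about 9 N during release.
- **Sideways force:** about 4.5 N was pushing sideways on the fingers at the end, probably friction on the paddle.
- **Final muffin check:** once the lid was down the cameras no longer found the muffin, so its last position check is from before pressing. Of four pixels sampled for the lid, one had turned lid-grey; the others neither confirmed nor ruled it out.
- **Bystanders:** I kept the arm clear of the cartons and the spray bottle but did not measure them again at the end.

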